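# Rolling pin out of the part-lidded case

### The job

Get the rolling pin out of its storage case: the pin is longer than the opening beside the fixed lid, so tilt its uncovered end up over the end wall and draw it out slantwise from under the lid. Then hold it level in the air above the middle of the chopping board, clear of it, and finish while still holding it there. Leave the chopping board, mug, tin and shaker where they stand.

Things in the scene. Friction and masses are not known exactly. Their poses are not given: they have to be found in the camera images.
- case: White box-shaped storage case fixed to the worktop, outside 182 x 292 x 65 mm (x, y, z), length along y, within 26 degrees of the robot's left. Origin: centre of its underside. Floor 5 mm, four walls 6 mm thick and 65 mm high, inside 170 x 280 mm. A fixed wooden lid (underside 65, top 72 mm high) covers the -y end up to y = -45 mm. Case and board may change places.
- mouth (a point): Centre of the case's open mouth, 65 mm above the worktop; axes as the case's. The mouth is 185 mm long (along y, from the lid's edge to the inside of the +y end wall) and 170 mm wide.
- pin: Plain wooden rolling pin, 260 mm long, 28 mm thick over its middle 140 mm, tapering to 21 mm near the ends, 0.11 to 0.23 kg. Origin: its centre (and centre of mass); y along its length, within 3 degrees of the case's y at the start. It lies loose on the case's floor, centre 19 mm above the worktop, +y end in the open mouth, -y end 80 to 90 mm deep under the lid.
- pin_open_end (a point): Centre of the pin's +y end face, the end that lies uncovered at the start, 130 mm from the pin's centre.
- pin_lid_end (a point): Centre of the pin's -y end face, the end that lies under the lid at the start, 130 mm from the pin's centre.
- board: Bare wooden chopping board, 200 x 300 x 22 mm (x, y, z), lying loose on the worktop. Origin: centre of its underside.
- mug: Dark-topped pale mug, 84 x 115 x 91 mm, standing behind the work; leave alone. Origin: under its middle, on the worktop.
- tin: Low food tin, 75 mm across, 58 mm high, standing behind the work; leave alone. Origin: centre of its underside.
- shaker: Glass shaker with a pale cap, 44 mm across, 90 mm high, standing behind the work; leave alone. Origin: centre of its underside.

How it is judged:
By the outcome, as a careful person would: the job done as asked, in the order asked, and still so for the second after the job is handed in, while the arm keeps its last pose, push and grip.
It also fails if it takes over 43 s, if anything falls off the work surface, if the arm or the gripper's body presses on something with over 40 N, if the wrist force passes 120 N, or if a joint passes its speed limit or range.

### The arm

A 6-joint arm with a two-finger parallel gripper is mounted at the origin on a cart in front of the work surface, level with it; the furniture and walls round the work are solid. World frame = base frame: x ahead of the robot, y to its left, z up, the work surface at z = 0. Lengths are in m, angles in rad, forces in N, time in s.
With the tool pointing down it reaches from about 0.35 to 1 m from the base axis. Payload 7.1 kg.
Tool frame: the origin (TCP) lies on the centre line of the jaws, within the pads' length; the fingertips stand 14 mm ahead of it and the grasp point (between the pads) lies 5 mm behind it (robot.tcp_to_tips is the distance from the TCP to the fingertips, in m); z points along the fingers, y is the line along which they close (so a half turn about z gives the same grasp; the last joint's range is limited). The gripper opens to 85 mm and grips with 20 to 120 N. Pads are 22 mm wide; open, the fingers measure 114 mm over their backs; the gripper's body (76 mm by 85 mm) begins 54 mm behind the grasp point. The pads swing forward as they close: fully open they stand 13 mm farther back than shut.
Start: joints at [1.159, 0.423, 1.63, -0, 1.089, -0.019], TCP at [0.239, 0.577, 0.245] pointing down, gripper open.
Joint ranges: [-3, 3], [-0.9, 2.11], [0.09, 2.58], [-1.31, 4.45], [0.11, 2.69], [-2.54, 2.54]. Speed limits (rad/s): [2.39, 2.39, 3.01, 3.14, 3.14, 3.14].

### API

Orientations are given as a rotation vector (axis times angle).
In Python, from rig import robot gives the robot as it stands. Calls block until the motion is done:
- robot.movep(position, orientation): joint-space move of the TCP to a pose.
- robot.move_l(position, max_speed=0.15, rot=None): straight line of the TCP; rot=None keeps the orientation; max_speed is the mean speed in m/s.
- robot.move_joints(angles): joint-space move.
- robot.gripper_to(opening, force=None): finger opening in m; force is the grip in N (None keeps the last); returns when the fingers have stopped.
- robot.pause(seconds).
- robot.inverse_kinematics(position, orientation): joint angles nearest the present ones, or None.
- robot.state(): the state.
- robot.capture(name): name is "scene" or "top" or "wrist"; returns a dict with "color" (384x512x3 uint8, red, green, blue), "depth" (384x512 float32, m along the optical axis (not along the pixel's ray), 0 where there is no reading), "mtx" (3x3 intrinsics, pixels), "k1" (the pictures are not rectified: a ray, as slopes to the right and down, at radius r is drawn at 1 + k1 r^2 times it, then the intrinsics apply), "rvec" (rotation vector, rad) and "tvec" (3), from world to camera coordinates, as OpenCV has them. Camera axes: x right, y down, z forward; pixel columns grow to the right and rows downward; lengths in m; the calibration is good to about 2 mm. A picture is of the moment at which its call begins.
A pose or a line that the arm cannot do raises robot.Unreachable and nothing moves.
- robot.job_done(): hands the job in; it is judged then, once.
The state is a dict: "time": time; "q": joint angles; "qvel": joint speeds; "joint_torque": joint torques, N m; "eef_pos": TCP position; "orientation": TCP orientation; "wrist_force": force on the tool from outside, world axes, zero at the start; "torque": the same for the moment, N m; "gripper_width": finger opening in m; "gripper_force": force on a finger pad.
Only numpy, scipy, OpenCV 4.12 (cv2) and the standard library are available. Lean on these libraries where they do the work, as an engineer would, in place of code of your own. Each camera call takes 0.05 s, during which the arm holds its last target. There are 200 camera calls.

## Working session

There is one attempt and no reset: what is moved stays moved. The work goes in short steps, each a Python script; the robot and the scene stay as the last script left them, time stands still between calls to the robot, and variables do not carry over. Pictures are saved under pics/ and viewed, at most 10 in all, crops included, and the job is handed in when it is done.

```bash
mkdir -p pics; ls
cat > h.py <<'E'
import numpy as np, cv2
from scipy.spatial.transform import Rotation as R
from rig import robot
def cloud(c):
    d=c["depth"];h,w=d.shape
    uv=np.stack(np.meshgrid(np.arange(w),np.arange(h)),-1).reshape(-1,1,2).astype(np.float64)
    s=cv2.undistortPoints(uv,c["mtx"],np.array([c["k1"],0,0,0,0.])).reshape(h,w,2)
    P=np.dstack([s*d[...,None],d]).reshape(-1,3)
    Rm=cv2.Rodrigues(np.array(c["rvec"],float))[0]
    return ((P-np.array(c["tvec"]).ravel())@Rm).reshape(h,w,3)
def save(c,n): cv2.imwrite("pics/"+n,cv2.resize(c["color"][...,::-1],None,fx=1.5,fy=1.5))
E
python3 - <<'E'
from h import *
for n in("top","scene"):
    c=robot.capture(n); save(c,n+"0.png"); np.save(n+"0.npy",cloud(c)); print(n,(c["depth"]>0).mean())
s=robot.state();print(s["time"],s["orientation"],s["wrist_force"])
E
```

```text
pics
rig.py
top 0.9961395263671875
scene 0.9958648681640625
0.1 [-6.12958009e-01 -3.08089373e+00  2.21567297e-03] [-0.28739007 -0.30613931  0.75680782]
```

View pics/top0.png

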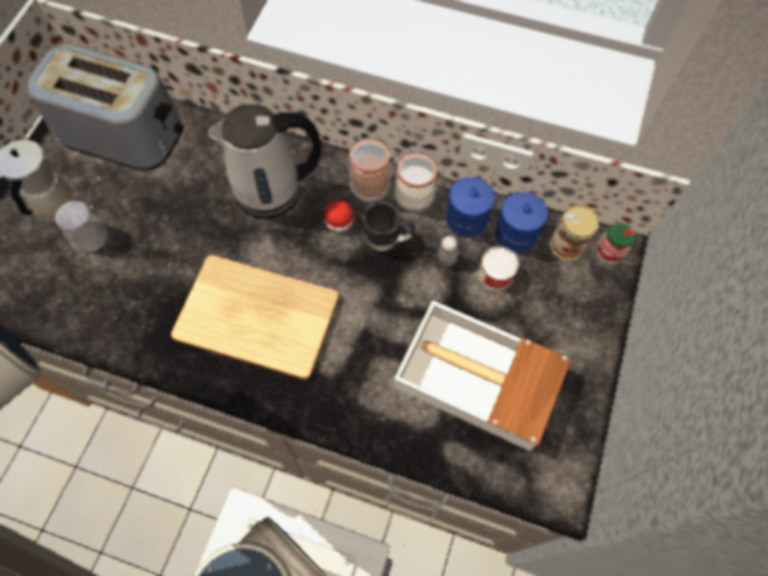

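View pics/scene0.png

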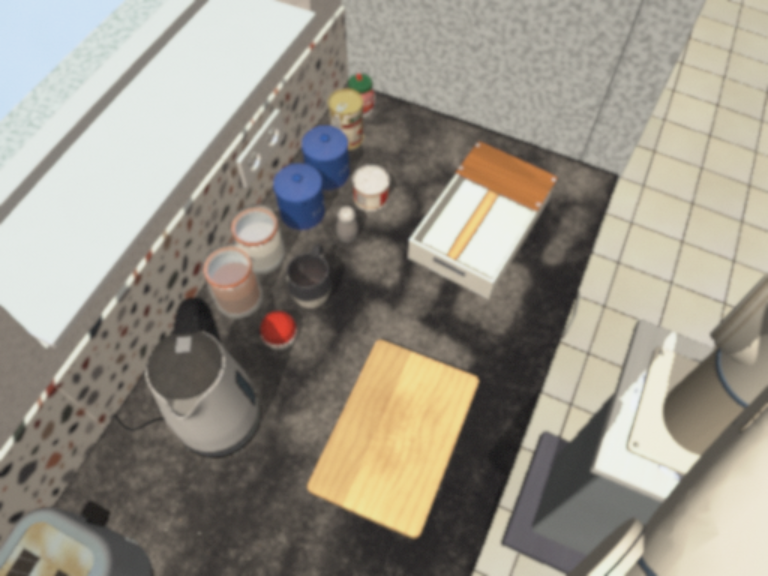

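The top view shows the case with its open end's corners at about (432,305) and (398,378), the lid at the right, and the pin from (425,346) to under the lid at (503,378). The board is centred at about (256,315). I'll measure these from the depth data next.

Run:
```python
from h import *
P={n:np.load(n+"0.npy") for n in("top","scene")}
def at(n,u,v): return P[n][int(v/1.5),int(u/1.5)].round(3)
for u,v in[(425,346),(470,364),(500,376),(432,308),(400,378),(530,342),(566,358),(531,442),(497,425),(256,315),(208,258),(337,292),(308,374),(174,335)]: print(u,v,at("top",u,v))
for n in P:
    p=P[n]; im=cv2.resize(cv2.imread(f"pics/{n}0.png"),(512,384),interpolation=cv2.INTER_AREA).astype(int)
    wood=(im[...,2]-im[...,0]>50)
    box=(p[...,0]>0.2)&(p[...,0]<.95)
    # lid
    m=wood&box&(abs(p[...,2]-.072)<.006)&(p[...,1]<0)
    q=p[m]; r=cv2.minAreaRect((q[:,:2]*1000).astype(np.float32)); print(n,"lid",r,q[:,2].mean(),cv2.boxPoints(r).round())
    for sgn in(1,):
        m=wood&box&(abs(p[...,2]-.022)<.008)&(p[...,1]>-.05)
        q=p[m]; r=cv2.minAreaRect((q[:,:2]*1000).astype(np.float32)); print(n,"board",r,q[:,2].mean())
    m=wood&box&(p[...,2]<.045)&(p[...,2]>.012)&(p[...,1]<-.05)
    q=p[m]; mu=q.mean(0);w=np.linalg.svd(q[:,:2]-mu[:2],full_matrices=False)[2][0]; w*=np.sign(w[1]);t=(q[:,:2]-mu[:2])@w
    print(n,"pin",mu,w,np.degrees(np.arctan2(-w[0],w[1])),t.min(),t.max(),"end",mu[:2]+w*t.max(),len(q),np.percentile(q[:,2],[50,95]))
    m=box&(abs(p[...,2]-.066)<.004)&(p[...,1]<-.0)&(p[...,0]<.75)
    q=p[m]; r=cv2.minAreaRect((q[:,:2]*1000).astype(np.float32)); print(n,"rim+lid",r,cv2.boxPoints(r).round())
```

```text
425 346 [ 0.528 -0.103  0.03 ]
470 364 [ 0.52  -0.2    0.034]
500 376 [ 0.515 -0.263  0.036]
432 308 [ 0.599 -0.095  0.061]
400 378 [ 0.435 -0.079  0.065]
530 342 [ 0.589 -0.299  0.069]
566 358 [ 0.58  -0.372  0.073]
531 442 [ 0.399 -0.348  0.072]
497 425 [ 0.406 -0.279  0.076]
256 315 [0.48  0.252 0.016]
208 258 [0.567 0.401 0.022]
337 292 [0.585 0.111 0.022]
308 374 [0.397 0.101 0.019]
174 335 [0.384 0.39  0.021]
top lid ((638.9254150390625, -331.86029052734375), (132.54733276367188, 475.8044738769531), 80.99300384521484) 0.07237810351835557 [[ 394. -360.]
 [ 864. -435.]
 [ 884. -304.]
 [ 414. -229.]]
top board ((566.236083984375, 254.04803466796875), (369.096435546875, 303.3511962890625), 1.9434393644332886) 0.02121661061101327
top pin [ 0.59837959 -0.22062458  0.02953665] [-0.88131003  0.4725385 ] 61.800797436398085 -0.4197219413397617 0.1225296761799284 end [ 0.49039296 -0.16272459] 695 [0.03057107 0.03988808]
top rim+lid ((508.3645935058594, -366.5870361328125), (586.8310546875, 470.1809387207031), 88.37053680419922) [[ 265. -653.]
 [ 735. -667.]
 [ 752.  -80.]
 [ 282.  -67.]]
scene lid ((653.9317626953125, -329.1827697753906), (134.2783966064453, 505.899169921875), 81.67324829101562) 0.06942481769786216 [[ 394. -359.]
 [ 894. -432.]
 [ 914. -299.]
 [ 413. -226.]]
scene board ((662.6309814453125, 260.035888671875), (564.5054931640625, 302.17572021484375), 2.1271395683288574) 0.0193811951831393
scene pin [ 0.56414673 -0.2168528   0.02844928] [-0.89243653  0.45117297] 63.18103483398742 -0.3454967531785504 0.10892826320719284 end [ 0.46693517 -0.16770731] 528 [0.02896248 0.03809456]
scene rim+lid ((509.7422180175781, -286.5735168457031), (440.178955078125, 476.2655334472656), 89.8076171875) [[ 271. -506.]
 [ 747. -507.]
 [ 749.  -67.]
 [ 272.  -66.]]
```

Run:
```python
from h import *
for n in("top","scene"):
    p=np.load(n+"0.npy"); im=cv2.resize(cv2.imread(f"pics/{n}0.png"),(512,384),interpolation=cv2.INTER_AREA).astype(int)
    wood=(im[...,2]-im[...,0]>50)
    x,y,z=p[...,0],p[...,1],p[...,2]
    def rect(m,l):
        q=p[m]; r=cv2.minAreaRect((q[:,:2]*1000).astype(np.float32)); print(n,l,len(q),q[:,2].mean().round(4),np.round(r[0]),np.round(r[1]),round(r[2],1),cv2.boxPoints(r).round().tolist())
    b=(x>.3)&(x<.66)
    rect(wood&b&(abs(z-.072)<.006)&(y<-.2)&(x<.62),"lid")
    rect(wood&b&(abs(z-.022)<.008)&(y>.05)&(y<.46)&(x<.62),"board")
    rect(b&(abs(z-.068)<.007)&(y<-.02)&(y>-.4)&(x<.64),"case")
    m=wood&(x>.47)&(x<.57)&(z<.045)&(z>.018)&(y<-.06)&(y>-.25)
    q=p[m]; mu=q.mean(0);w=np.linalg.svd(q[:,:2]-mu[:2],full_matrices=False)[2][0]; w*=np.sign(w[1]);t=(q[:,:2]-mu[:2])@w
    s=(q[:,:2]-mu[:2])@[-w[1],w[0]]
    print(n,"pin",mu,np.degrees(np.arctan2(-w[0],w[1])),"end",mu[:2]+w*t.max(),"width",np.ptp(s),len(q),np.percentile(q[:,2],[50,95]))
```

```text
top lid 2173 0.0724 [ 496. -321.] [103. 187.] 83.5 [[397.0, -362.0], [583.0, -383.0], [595.0, -281.0], [409.0, -260.0]]
top board 5709 0.0212 [483. 251.] [203. 303.] 1.9 [[377.0, 399.0], [387.0, 96.0], [589.0, 103.0], [579.0, 406.0]]
top case 2269 0.0706 [ 507. -226.] [293. 187.] 83.6 [[397.0, -362.0], [583.0, -383.0], [616.0, -91.0], [430.0, -70.0]]
top pin [ 0.52159461 -0.1765487   0.02972946] -6.456728637713029 end [ 0.53063694 -0.09664869] width 0.02584495422746154 414 [0.03055104 0.03607202]
scene lid 1424 0.0694 [ 493. -318.] [106. 184.] 83.4 [[395.0, -360.0], [578.0, -381.0], [590.0, -276.0], [408.0, -255.0]]
scene board 8785 0.0194 [481. 253.] [202. 302.] 1.7 [[376.0, 401.0], [385.0, 99.0], [586.0, 105.0], [577.0, 407.0]]
scene case 1863 0.0681 [ 504. -225.] [300. 186.] 83.9 [[395.0, -364.0], [580.0, -384.0], [612.0, -85.0], [427.0, -66.0]]
scene pin [ 0.52035035 -0.17856733  0.02835751] -6.461403987546308 end [ 0.52831265 -0.10826212] width 0.025542814163129847 323 [0.0289657  0.03342053]
```

```bash
cat >> h.py <<'E'
YAW=np.radians(-6.46); PIN0=np.array([.515,-.227,.019]); BOARD=np.array([.482,.252])
GA=.042      # grasp distance from pin centre towards its open end
GZ=.0055     # TCP above pin axis
def tcp(lid,tilt,yaw=YAW,flip=1):
    """TCP pose that puts the held pin's lid end at `lid`, open end tilted up by `tilt` (rad)"""
    Rp=R.from_euler("zx",[[yaw,tilt]])[0] if False else R.from_rotvec([0,0,yaw])*R.from_rotvec([tilt,0,0])
    p=np.asarray(lid)+Rp.apply([0,.130+GA,GZ])
    Rt=Rp*R.from_matrix(np.array([[0,flip,0],[flip,0,0],[0,0,-1.]]).T)
    return p,Rt.as_rotvec()
def case(y,z):  # point on pin's line, y along case from pin's start centre
    return np.array([PIN0[0]-np.sin(YAW)*y,PIN0[1]+np.cos(YAW)*y,z])
T=np.radians(16)
E
python3 - <<'E'
from h import *
for f in(1,-1):
    for l,t,y in[(case(-.13,.019+.16),0,YAW),(case(-.13,.019),0,YAW),(case(-.13,.0185),T,YAW),(case(-.02,.045),T,YAW),(case(-.02,.2),T,YAW),(np.array([.482,.122,.15]),0,np.radians(1.8))]:
        q=robot.inverse_kinematics(*tcp(l,t,y,f)); print(f,None if q is None else np.round(q,2))
s=robot.state(); robot.movep(*tcp(case(-.13,.019+.16),0,YAW,1 if robot.inverse_kinematics(*tcp(case(-.13,.019+.16),0,YAW,1)) is not None else -1))
s=robot.state(); print(s["time"],s["q"],s["eef_pos"])
c=robot.capture("wrist"); save(c,"w1.png"); np.save("w1.npy",cloud(c))
E
```

```text
1 [-0.36  0.4   1.84 -0.    0.91 -0.25]
1 [-0.36  0.66  1.89 -0.    0.59 -0.25]
1 [-0.51  0.62  1.83  0.35  0.83 -0.65]
1 [-0.32  0.55  1.89  0.38  0.8  -0.49]
1 [-0.32  0.31  1.81  0.31  1.1  -0.36]
1 [ 0.53  0.45  1.84 -0.    0.85  0.5 ]
-1 None
-1 None
-1 [-0.51  0.62  1.83  0.35  0.83  2.49]
-1 None
-1 None
-1 None
2.9667 [-3.62806993e-01  3.97199009e-01  1.83835953e+00  1.51290237e-04
  9.05912555e-01 -2.51241486e-01] [ 0.52002427 -0.18464177  0.18454297]
```

View pics/w1.png

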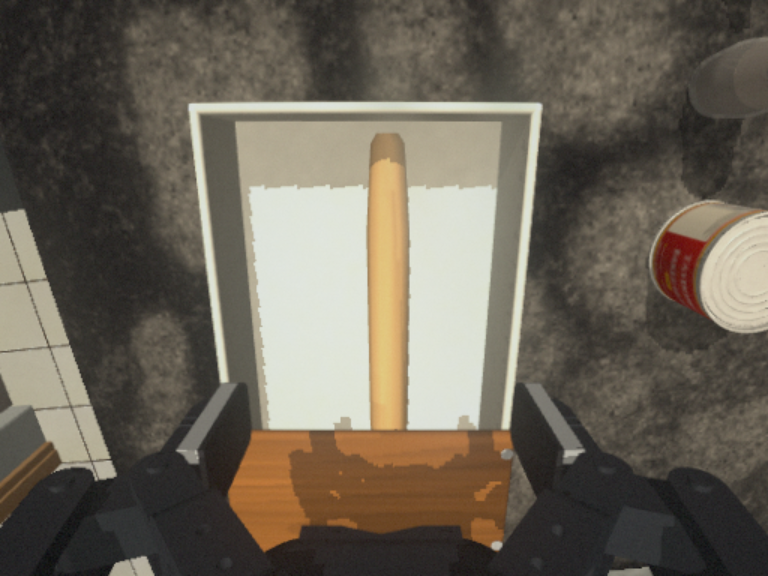

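The wrist view shows the pin running straight between the fingers. Its end face is at (387,135), the lid edge at row 430, and the case's end-wall corners at (192,105) and (540,105). I'll check the numbers before descending.

Run:
```python
from h import *
p=np.load("w1.npy"); im=cv2.resize(cv2.imread("pics/w1.png"),(512,384),interpolation=cv2.INTER_AREA).astype(int)
a=lambda u,v:p[int(v/1.5),int(u/1.5)]
ey=np.array([-np.sin(YAW),np.cos(YAW)]);ex=np.array([ey[1],-ey[0]])
for n,u,v in[("end",387,141),("pin",388,220),("pin",388,300),("pin",388,400),("pinL",372,300),("pinR",404,300),("wallL",194,106),("wallR",538,106),("wallmid",300,107),("lid",300,436),("lid",480,436)]:
    q=a(u,v); d=q[:2]-PIN0[:2]; print(n,q.round(3),"x,y in pin frame",(d@ex).round(4),(d@ey).round(4))
```

```text
end [ 0.535 -0.1    0.029] x,y in pin frame 0.0051 0.1282
pin [ 0.53  -0.145  0.033] x,y in pin frame 0.0054 0.0827
pin [ 0.524 -0.198  0.032] x,y in pin frame 0.0057 0.0302
pin [ 0.516 -0.27   0.032] x,y in pin frame 0.0062 -0.0426
pinL [ 0.514 -0.198  0.027] x,y in pin frame -0.0041 0.0287
pinR [ 0.535 -0.2    0.027] x,y in pin frame 0.0167 0.0286
wallL [ 0.438 -0.072  0.064] x,y in pin frame -0.0942 0.1455
wallR [ 0.612 -0.091  0.065] x,y in pin frame 0.0808 0.1455
wallmid [ 0.492 -0.079  0.064] x,y in pin frame -0.0396 0.1443
lid [ 0.462 -0.267  0.071] x,y in pin frame -0.0485 -0.0456
lid [ 0.573 -0.28   0.069] x,y in pin frame 0.0639 -0.0463
```

```bash
sed -i 's/PIN0=np.array(\[.515,-.227/PIN0=np.array([.5195,-.2275/' h.py
python3 - <<'E'
from h import *
p,r=tcp(case(-.13,.019),0)
robot.move_l(p+[0,0,.05],.12,r); robot.move_l(p,.06)
s=robot.state();print(s["time"],s["eef_pos"],s["wrist_force"])
robot.gripper_to(0.02,90); s=robot.state();print(s["time"],s["gripper_width"],s["gripper_force"],s["wrist_force"])
# lift lid end 2 mm, then tilt about it
p,r=tcp(case(-.13,.0195),0); robot.move_l(p,.03,r)
for t in np.linspace(0,T,5)[1:]:
    p,r=tcp(case(-.13,.0195),t); robot.move_l(p,.05,r)
    s=robot.state();print(round(s["time"],2),s["wrist_force"].round(1) if hasattr(s["wrist_force"],'round') else s["wrist_force"],s["gripper_width"])
c=robot.capture("scene");save(c,"s2.png")
E
```

```text
5.0667 [ 0.52443907 -0.18586142  0.02470213] [0.67796327 0.86128371 0.7770732 ]
5.6417 0.025372109146280568 88.94253104925156 [-0.90015869  0.45103246  5.50678171]
6.28 [ 0.7 -0.7 -2.3] 0.025493409692986496
6.67 [-0.6  0.  -1.5] 0.025970920374876274
7.07 [-0.1  0.4 -2.4] 0.026130472431165622
7.46 [-0.9  0.3 -1.4] 0.02573000650589685
```

View pics/s2.png

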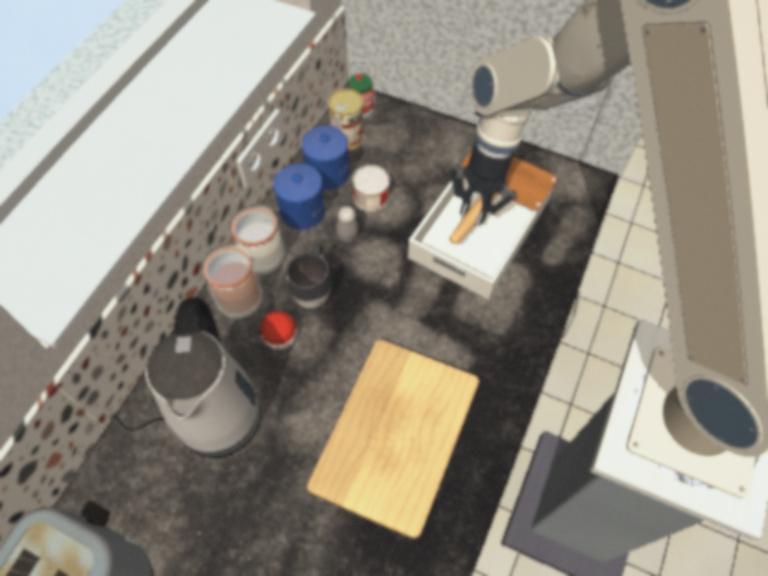

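The view shows the pin tilted up in the grip, its open end near (457,238) and inside the end wall. I'll check the actual tilt from depth before pulling.

```bash
cat >> h.py <<'E'
def pinfit(n,u0,u1,v0,v1,name=None):
    c=robot.capture(n); p=cloud(c); im=c["color"].astype(int)
    if name: save(c,name)
    m=np.zeros(p.shape[:2],bool); m[int(v0/1.5):int(v1/1.5),int(u0/1.5):int(u1/1.5)]=1
    m&=(im[...,0]-im[...,2]>50)&(p[...,2]>.025)
    q=p[m]; mu=np.median(q,0); q=q[np.linalg.norm(q-mu,axis=1)<.2]; mu=q.mean(0)
    w=np.linalg.svd(q-mu,full_matrices=False)[2][0]; w*=np.sign(w[1]); t=(q-mu)@w
    return len(q),mu.round(3),w.round(3),np.degrees(np.arcsin(w[2])).round(1),(mu+w*t.min()).round(3),(mu+w*t.max()).round(3)
E
python3 - <<'E'
from h import *
print(pinfit("scene",448,482,212,245)); print(tcp(case(-.13,.0195),T)[0],robot.state()["eef_pos"],case(.12,.091))
print(pinfit("wrist",350,425,60,380,"w3.png"))
E
```

```text
(202, array([ 0.522, -0.147,  0.086]), array([0.12 , 0.973, 0.197]), np.float64(11.4), array([ 0.516, -0.2  ,  0.075]), array([ 0.528, -0.102,  0.095]))
[ 0.52330519 -0.19389374  0.07219656] [ 0.52296812 -0.19344095  0.07177875] [ 0.53300115 -0.10826192  0.091     ]
(8229, array([ 0.53 , -0.143,  0.091]), array([0.084, 0.966, 0.245]), np.float64(14.2), array([ 0.527, -0.184,  0.08 ]), array([ 0.534, -0.101,  0.101]))
```

Run:
```python
from h import *
def go(l,t,v=.08,y=YAW):
    p,r=tcp(l,t,y); robot.move_l(p,v,r); s=robot.state(); print(round(s["time"],2),np.round(s["wrist_force"],1),round(s["gripper_width"],4))
go(case(-.105,.022),T,.04); go(case(-.06,.034),T); go(case(-.012,.048),T)
go(case(-.012,.12),T,.12)
print(pinfit("wrist",350,425,60,380,"w4.png"),robot.state()["eef_pos"])
c=robot.capture("top");save(c,"t4.png")
```

```text
8.38 [-0.2 -0.2 -1.6] 0.0256
9.12 [ 0.8 -0.3 -1.6] 0.0255
9.89 [ 0.  -0.2 -2.1] 0.0257
10.64 [-0.6  1.2 -1.4] 0.0254
(8561, array([ 0.544, -0.027,  0.191]), array([0.077, 0.96 , 0.268]), np.float64(15.5), array([ 0.537, -0.12 ,  0.165]), array([0.547, 0.009, 0.201])) [ 0.53598115 -0.07654372  0.17194471]
```

View pics/t4.png

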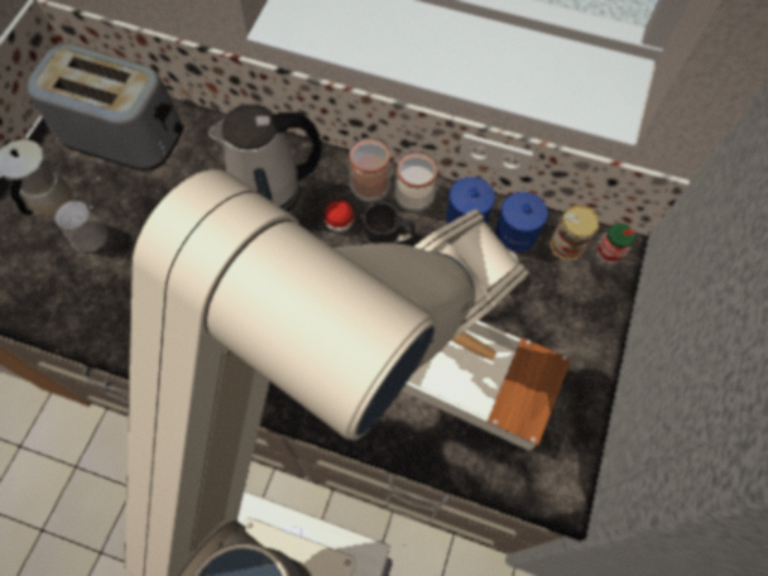

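The pin is out: its lid end shows at (493,352), clear of the lid edge near (522,345). Next I level it and carry it over to the board.

Run:
```python
from h import *
def go(l,t,v=.08,y=YAW):
    p,r=tcp(l,t,y); robot.move_l(p,v,r); s=robot.state(); print(round(s["time"],2),np.round(s["wrist_force"],1),round(s["gripper_width"],4))
go(case(-.012,.17),0,.06)
yb=np.radians(1.8)
lid=lambda z:np.array([BOARD[0]+np.sin(yb)*.13,BOARD[1]-np.cos(yb)*.13,z])
go(lid(.17),0,.13,yb); go(lid(.11),0,.08,yb); robot.pause(.3)
print(pinfit("wrist",350,425,60,380,"w5.png"),robot.state()["eef_pos"])
c=robot.capture("scene");save(c,"s5.png");np.save("s5.npy",cloud(c))
```

```text
11.21 [-0.8 -1.2 -1.3] 0.0256
14.18 [ 0.7 -0.1 -2.2] 0.0255
15.08 [ 0.1  0.4 -1.8] 0.0255
(8555, array([0.481, 0.348, 0.12 ]), array([-0.062,  0.998, -0.016]), np.float64(-0.9), array([0.484, 0.305, 0.121]), array([0.479, 0.386, 0.12 ])) [0.48082225 0.29407645 0.11584814]
```

View pics/s5.png

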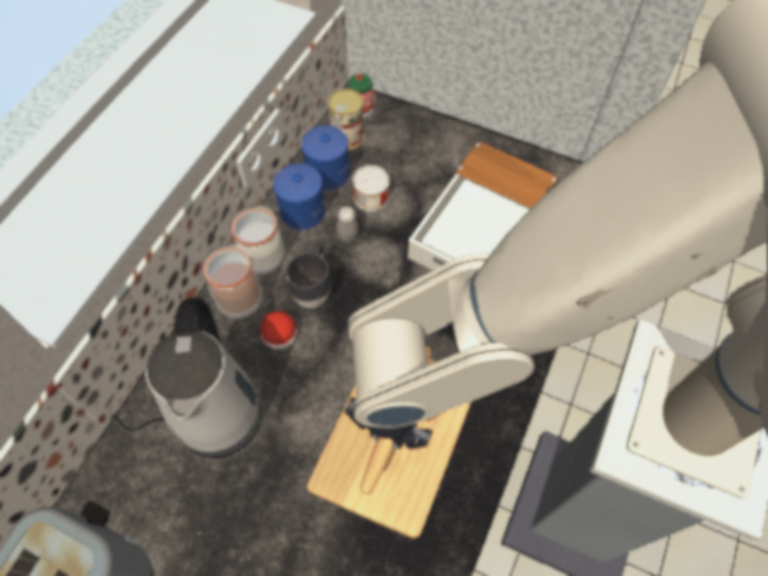

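View pics/w5.png

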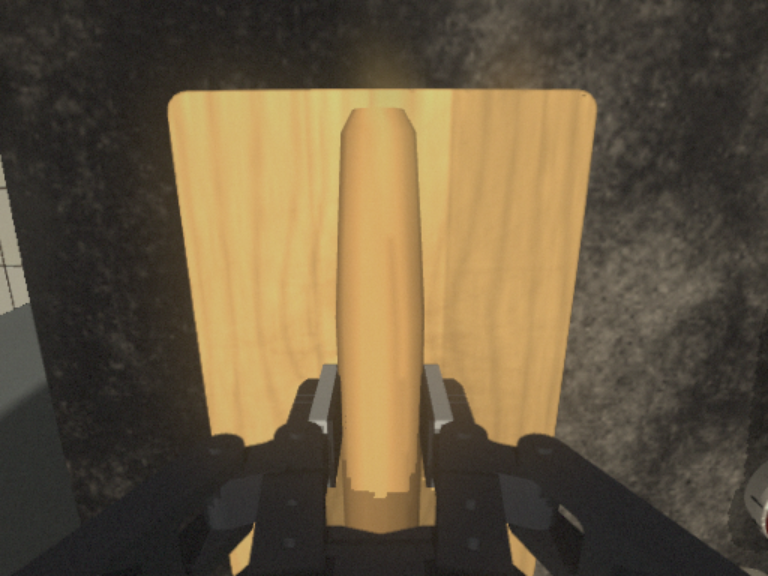

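The pin is held level and centred over the board, with its end face at (378,108) and the board's edges at columns 170 and 595. The other objects have not moved.

```bash
python3 -c "
from rig import robot
print(robot.job_done())"
```

```text
the job is handed in; nothing more can be done
None
```

The rolling pin is out of its case and held level about 7 cm above the middle of the chopping board; the other objects look unmoved, and the job was handed in at about 15 s of the 43 s allowed.

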